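# Vent the drip line and rock the stuck filter cartridge out

### The job

Vent the irrigation filter: twist the relief knob clockwise all the way to its stop, then let go so that it springs back. Then take the stuck filter cartridge by its finger plate and rock it in its socket, leaning it first about ten degrees to the left, then as much to the right, and so on, working it upward until it comes free. Finish while still holding it: keep it upright and still, straight above its socket with its foot a few centimetres clear of the rim, and do not let go; leave the little pot that stands between knob and filter where it is.

Things in the scene. Friction and masses are not known exactly. Their poses are not given: they have to be found in the camera images.
- relief_knob (a joint): angle of the relief knob, rad: 0 at rest, grows as it is turned clockwise seen from above, hard stop at 1.1. A spring (0.03 N m at rest, 0.09 N m at the stop) turns it back to 0 when it is let go.
- knob_grip (a point): middle of the knob's upright bar grip, on the vertical turning axis. Bar 48 mm long (this point's x axis), 14 mm thick (y), 30 mm high; this point is 13 mm below its top edge and 81 mm above the mounting plate. A 50 mm disc lies under the bar. The knob sits on a grey square box, 74 mm wide, on the left or right half of the plate; the filter housing is on the other half, 190 mm away.
- socket_mouth (a point): centre of the filter housing's open socket at rim height, 68 mm above the bench. x points away from the robot, y to the left (within 20 degrees), z up. The well is 45 (x) x 80 (y) mm and 36 mm deep. 14 mm below the rim two sprung rubber lips, left and right (+y, -y), press on the cartridge's flanks and yield up to 9 mm outwards.
- cartridge_center (a point): centre of the loose black filter cartridge, half-way up its 110 mm height: 55 mm above the underside of its foot, 19 mm above socket_mouth when seated; axes as socket_mouth then. Its finger plate is 16 mm thick (x), 44 mm wide (y), 60 mm high, its top 55 mm above this point. Good grip: the finger plate 30 mm above this point, closing along x. About 0.25 kg.
- cartridge: the same cartridge; origin at the centre of the underside of its foot, z up. From below: foot block 41 (x) x 50 (y) x 42 mm high, standing on the well's floor 36 mm below the rim; collar 53 x 62 x 8 mm; then the finger plate.
- housing: the grey filter housing, 65 (x) x 100 (y) x 56 mm, fixed; origin at the centre of its underside; axes as socket_mouth. Its lips hold the cartridge with about 30 to 60 N against a straight pull; leaning it 0.2 rad about one bottom edge lifts the other flank 10 mm with about 10 N sideways and under 30 N of lift, hand tilting along. Free once the foot is above the lips, about 25 mm up.
- pot_mid: small terracotta-coloured pot, 60 mm wide, 54 mm high, on the mounting plate between knob box and housing; origin at its underside; bystander
Things that resemble listed ones, but are neither listed nor needed, are in the scene too. There is more than one size of the cartridge; the one meant has the size given above.

How it is judged:
By the outcome, as a careful person would: the job done as asked, in the order asked, and still so for the second after the job is handed in, while the arm keeps its last pose, push and grip.
It also fails if it takes over 67 s, if anything falls off the work surface, if the arm or the gripper's body presses on something with over 40 N, if the wrist force passes 120 N, or if a joint passes its speed limit or range.

### The arm

A 6-joint arm with a two-finger parallel gripper is mounted at the origin on a cart in front of the work surface, level with it; the furniture and walls round the work are solid. World frame = base frame: x ahead of the robot, y to its left, z up, the work surface at z = 0. Lengths are in mm, angles in rad, forces in N, time in s.
With the tool pointing down it reaches from about 350 to 775 mm from the base axis. Payload 7.3 kg.
Tool frame: the origin (TCP) lies midway between the tips of the shut fingers; the grasp point (between the pads) lies 19 mm behind it; x points along the fingers, y is the direction in which the jaws open and shut, and the axes are right-handed (so a half turn about x gives the same grasp; the last joint's range is limited). The gripper opens to 92 mm and grips with 3 to 60 N. Pads are 19 mm wide; open, the fingers measure 130 mm over their backs; the gripper's body (75 mm by 190 mm) begins 47 mm behind the grasp point.
Start: joints at [1.174, 0.342, 1.524, -0, 1.275, -0.146], TCP at [130.278, 508.599, 226.741] pointing down, gripper open.
Joint ranges: [-2.53, 2.53], [-0.77, 2.02], [0.04, 2.7], [-1, 4.14], [0.28, 2.66], [-3.11, 3.11]. Speed limits (rad/s): [2.57, 2.57, 3.14, 3.14, 3.14, 3.14].

### API

Orientations are given as [roll, pitch, yaw] about the fixed x, y, z axes, in that order (R = Rz(yaw) Ry(pitch) Rx(roll)).
In Python, from plant import bot gives the robot as it stands. The module is installed in compiled form; this text tells all that it offers.
- The arm moves only by the shell command python3 -m handwheel 'ROWS' [OPENING]. ROWS is JSON, a list that holds one entry, the list of rows, each a list of 4 numbers: the shift along the tool's x, y, z in cm, then the turn about the tool's x in rad. A call has 1 to 8 rows; each row shifts and turns the commanded pose from where the row before left it, along the tool's axes as they then stand; what a row does not reach is not made up. A row lasts 1/12 s, in which the tool goes at most 41.7 mm and 7.16 degrees, less where a joint would pass 70% of its speed; a pose out of reach is approached as far as the arm can. A call is refused whole if a number of a shift passes 4.17 or a number of a turn 0.125, either way. A call with a gripper value outside its range is refused whole. OPENING is the opening, from 0 (shut) to 1 (fully open), set as the call begins (- or left out, the last holds). The fingers move at their own pace and stop on an object; the grip force is fixed at half the most. Time passes only in rows, so rows that do not move let the fingers close. It gives the time, the measured TCP pose, the force and the opening at its end, in the units of the state.
- bot.get_obs(): the state, without advancing time (a new reading comes with each control period).
- bot.capture(name): name is "side" or "top" or "wrist"; returns (picture, depth): 384x512x3 uint8, red, green, blue; 384x512 float32, mm along the optical axis (not along the pixel's ray), 0 where there is no reading.
- bot.camera_model(name): a dict with "fx", "fy", "cx", "cy" (pixels), "position" and "rotation" of the camera in the world. Camera axes: x right, y down, z forward; pixel columns grow to the right and rows downward; lengths in mm; the calibration is good to about 2 mm. A picture is of the moment at which its call begins: read the wrist's pose just before it. camera_model takes no time and is no camera call; for the wrist camera it gives the pose at the moment of the call.
- bot.close_job(): hands the job in, once; it reports no verdict.
Trained networks look in the newest picture that a camera, given by its name, has taken for a name from the list of things; names that differ only in an ending like _2 or _b are one class to them, and where a whole thing is asked for, a point or a joint stands for the part that bears it (a point fixed in the world has none). Each returns a list of dicts, best first, with "conf" (0 to 1); they miss things now and then, are a little off and sometimes report something else, mostly with a low value. They report only what shows in the picture. A call takes as long as a camera call. They do not tell look-alikes from the thing itself.
- bot.find_in(camera, label): "bbox" ([left, top, width, height] in pixels, round what is visible of it).
- bot.spot_point(camera, label): "point" ([column, row] in pixels: a listed point, or the origin of a listed thing).
The state is a dict: "time": time; "joint_positions": joint angles; "dq": joint speeds; "tau": joint torques, N m; "tool_pos": TCP position; "tcp_rot": TCP orientation; "contact_force": force on the tool from outside, world axes, zero at the start; "moment": the same for the moment, N m; "grip_width": finger opening in mm.
Only numpy, scipy, OpenCV 4.12 (cv2) and the standard library are available. Lean on these libraries where they do the work, as an engineer would, in place of code of your own. Each camera call takes 0.05 s, during which the arm holds its last target.

## Working session

There is one attempt and no reset: what is moved stays moved. The work goes in short steps, Python scripts to look and compute and a shell command to move; the robot and the scene stay as the last step left them, time stands still between calls to the robot, and variables do not carry over. Pictures are saved under pics/ and viewed, and the job is handed in when it is done.

```bash
mkdir -p pics; cat > h.py <<'E'
import numpy as np, cv2
from plant import bot
from scipy.spatial.transform import Rotation as R
def cap(cam,fn=None):
    m=bot.camera_model(cam); p,d=bot.capture(cam)
    if fn: cv2.imwrite('pics/'+fn,p[:,:,::-1])
    np.savez('/tmp/%s.npz'%cam,p=p,d=d,pos=m['position'],rot=m['rotation'],k=[m['fx'],m['fy'],m['cx'],m['cy']])
    return p,d,m
def world(m,u,v,z):
    c=np.array([(u-m['cx'])/m['fx']*z,(v-m['cy'])/m['fy']*z,z])
    return np.array(m['rotation'])@c+np.array(m['position'])
def cloud(m,d):
    v,u=np.mgrid[0:384,0:512]
    c=np.stack([(u-m['cx'])/m['fx']*d,(v-m['cy'])/m['fy']*d,d],-1)
    return c@np.array(m['rotation']).T+np.array(m['position'])
E
python3 - <<'E'
from h import *
o=bot.get_obs(); print({k:np.round(v,3) for k,v in o.items()})
for c in ['top','side','wrist']:
    p,d,m=cap(c,c+'0.png')
    print(c,np.round(m['position']),np.array(m['rotation']).round(2).tolist())
    for l in ['knob_grip','cartridge_center','socket_mouth','pot_mid','cartridge','housing']:
        for x in bot.spot_point(c,l)[:4]:
            u,v=x['point']; 
            if 0<=int(u)<512 and 0<=int(v)<384: print(l,round(x['conf'],2),np.round([u,v]),world(m,u,v,d[int(v),int(u)]).round())
E
```

```text
{'time': np.float64(0.0), 'joint_positions': array([ 1.174,  0.343,  1.525,  0.   ,  1.275, -0.146]), 'dq': array([0.001, 0.002, 0.001, 0.001, 0.001, 0.001]), 'tau': array([ 1.0000e-03, -4.3125e+01, -2.4422e+01,  7.2000e-02,  5.6000e-02,
       -0.0000e+00]), 'tool_pos': array([130.109, 508.183, 226.054]), 'tcp_rot': array([-1.719,  1.569, -1.97 ]), 'contact_force': array([-0.071,  0.439,  0.159]), 'moment': array([-0.055, -0.016,  0.011]), 'grip_width': np.float64(91.458)}
top [316. 106. 924.] [-2.97, 0.01, -1.58]
knob_grip 0.65 [345. 165.] [-1636. -1846. -1028.]
cartridge_center 0.93 [264. 169.] [-1014. -1224.  -406.]
cartridge_center 0.8 [178. 150.] [-398. -608.  210.]
cartridge_center 0.71 [247. 243.] [ -930. -1140.  -322.]
socket_mouth 0.86 [263. 169.] [-1008. -1218.  -400.]
pot_mid 0.97 [303. 185.] [-1501. -1711.  -893.]
cartridge 0.89 [184. 162.] [-500. -710.  108.]
cartridge 0.58 [265. 175.] [-1100. -1310.  -492.]
cartridge 0.54 [250. 239.] [-1016. -1226.  -408.]
cartridge 0.51 [341. 168.] [-1608. -1818. -1000.]
housing 0.89 [264. 176.] [-1082. -1292.  -474.]
side [558. 750. 635.] [-2.26, -0.01, 3.04]
knob_grip 0.68 [247. 219.] [3139. 3331. 3216.]
knob_grip 0.63 [239. 152.] [558. 750. 635.]
cartridge_center 0.9 [232. 268.] [2672. 2864. 2750.]
cartridge_center 0.85 [316. 220.] [2803. 2995. 2881.]
cartridge_center 0.7 [247. 197.] [3114. 3305. 3191.]
socket_mouth 0.84 [244. 204.] [3180. 3372. 3258.]
pot_mid 0.48 [252. 195.] [3213. 3405. 3291.]
cartridge 0.74 [318. 231.] [2858. 3049. 2935.]
cartridge 0.58 [231. 293.] [2003. 2195. 2080.]
housing 0.7 [249. 219.] [3131. 3322. 3208.]
wrist [ 58. 527. 385.] [2.86, -0.0, 1.32]
```

Rotation is given as rpy; fix this and view.

```bash
sed -i "s/m=bot.camera_model(cam); /m=bot.camera_model(cam); m['rotation']=R.from_euler('xyz',m['rotation']).as_matrix(); /" h.py
python3 - <<'E'
from h import *
P={}
for c in ['top','side']:
    p,d,m=cap(c)
    print(c,m['position'],m['rotation'].round(2).tolist(),m['fx'])
    for l in ['knob_grip','cartridge_center','socket_mouth','pot_mid','housing']:
        for x in bot.spot_point(c,l)[:4]:
            u,v=x['point']
            print(l,round(x['conf'],2),np.round([u,v]),world(m,u,v,d[int(v),int(u)]).round())
a=cv2.imread('pics/top0.png');b=cv2.imread('pics/side0.png')
cv2.imwrite('pics/both.png',cv2.resize(np.hstack([a,b]),(800,300)))
cv2.imwrite('pics/topcrop.png',cv2.resize(a[90:290,120:400],None,fx=2.8,fy=2.8,interpolation=3))
cv2.imwrite('pics/sidecrop.png',cv2.resize(b[90:330,160:400],None,fx=2.5,fy=2.5,interpolation=3))
E
```

```text
top [316.14129093 106.21952766 924.14617811] [[-0.01, -0.99, 0.17], [-1.0, 0.01, 0.01], [-0.01, -0.17, -0.99]] 347.17743609178274
knob_grip 0.7 [342. 165.] [516. -90. 108.]
cartridge_center 0.97 [178. 151.] [540. 297. 156.]
cartridge_center 0.76 [248. 241.] [337. 141.  74.]
cartridge_center 0.59 [264. 166.] [506. 100. 143.]
socket_mouth 0.8 [266. 173.] [503.  94.  82.]
housing 0.88 [263. 177.] [495. 102.  80.]
side [557.90233884 749.59131704 635.24003087] [[-0.99, 0.06, -0.09], [0.1, 0.64, -0.77], [0.01, -0.77, -0.64]] 347.7799278374415
knob_grip 0.52 [241. 153.] [513. -84.  97.]
knob_grip 0.21 [254. 196.] [494.  90.  81.]
cartridge_center 0.73 [316. 221.] [347. 154.  43.]
cartridge_center 0.63 [233. 271.] [556. 329.  97.]
cartridge_center 0.6 [249. 197.] [509. 120. 102.]
socket_mouth 0.82 [243. 205.] [523. 116.  77.]
pot_mid 0.53 [250. 194.] [505. 119. 113.]
housing 0.91 [246. 219.] [517. 149.  61.]
```

View pics/topcrop.png

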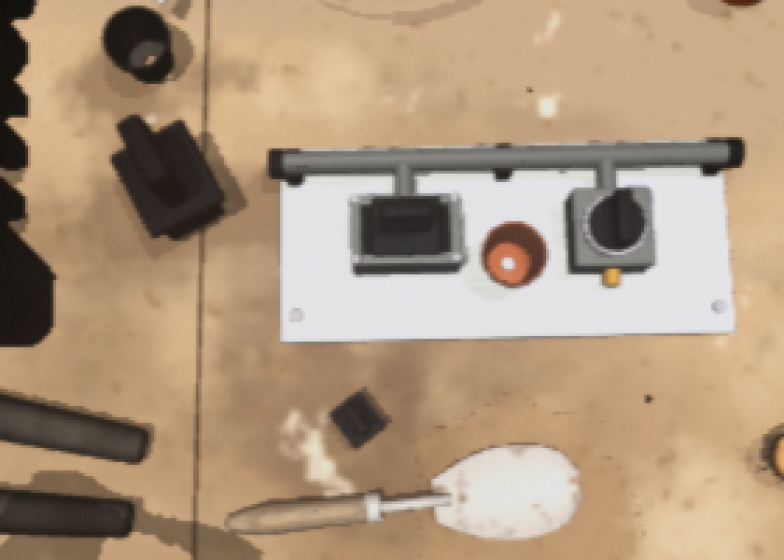

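View pics/sidecrop.png

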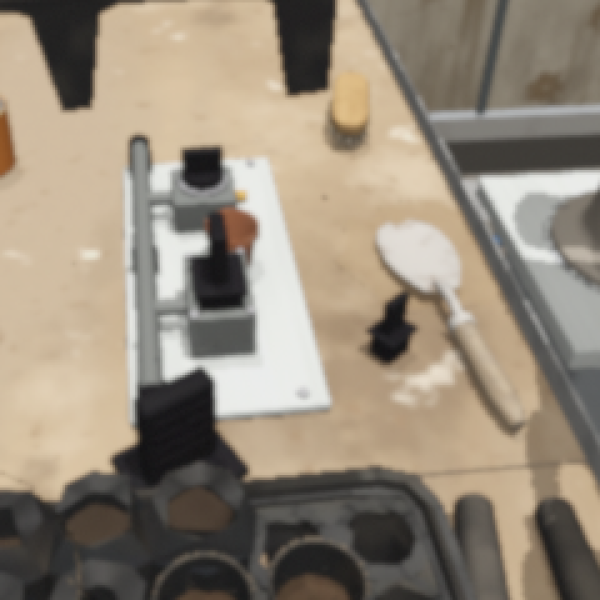

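View pics/both.png

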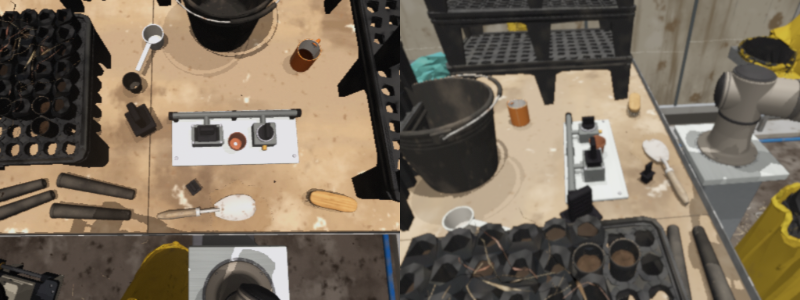

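The seated black cartridge at top-pixel (264,167) is the one meant: it is the only one in the housing. The look-alikes are a larger one at (180,155) and a smaller one at (247,241). The knob is at (340,168) and the pot at (303,182). Next I'll measure from depth to confirm size.

```bash
python3 - <<'E'
from h import *
p,d,m=cap('top')
P=cloud(m,d)
def blob(name,x0,x1,y0,y1,z0,z1):
    for_=P.reshape(-1,3); M=(for_[:,0]>x0)&(for_[:,0]<x1)&(for_[:,1]>y0)&(for_[:,1]<y1)&(for_[:,2]>z0)&(for_[:,2]<z1)
    q=for_[M]
    if len(q)<4: print(name,len(q));return
    r=cv2.minAreaRect(q[:,:2].astype(np.float32)); print(name,len(q),'mean',q.mean(0).round(1),'rect',np.round(r[0],1),np.round(r[1],1),round(r[2],1),'zmax',q[:,2].max().round(1))
blob('knobtop',470,560,-140,-40,98,125)
blob('knobmid',470,560,-140,-40,75,97)
blob('knobbox',470,535,-140,-40,50,72)
blob('platetop',470,540,50,150,120,170)
blob('collar',470,540,40,160,74,95)
blob('rim',450,540,30,160,60,72)
blob('pot',450,560,-30,40,45,80)
blob('pipe',530,600,-200,200,40,120)
blob('plate',420,560,-150,150,5,20)
blob('big',480,620,240,340,100,200)
blob('small',300,380,110,180,30,120)
E
```

```text
knobtop 119 mean [513.9 -89.9 104.5] rect [513.4 -90.6] [46.1 14.6] 0.3 zmax 107.6
knobmid 137 mean [511.3 -85.6  78.9] rect [513.7 -89.8] [46.9 45.6] 6.6 zmax 94.5
knobbox 388 mean [498.3 -86.4  58.5] rect [506.1 -90.8] [57.3 73.9] 0.9 zmax 71.6
platetop 155 mean [509.3  98.9 138.4] rect [511.2  99.6] [17.1 42.7] 3.3 zmax 145.1
collar 326 mean [505.4  99.4  81.8] rect [511.6  99.1] [60.  52.3] 89.6 zmax 94.7
rim 338 mean [500.4  98.1  67. ] rect [509.2  89.4] [ 60.9 116.2] 0.9 zmax 72.0
pot 180 mean [493.2  -1.7  58.9] rect [488.4   1.2] [57.3 58.6] 44.4 zmax 70.1
pipe 1650 mean [573.1  -1.   51.7] rect [564.2  -0. ] [ 68.5 399.7] 0.3 zmax 107.4
plate 3469 mean [470.4  -4.9  11.8] rect [ 4.904e+02 -1.000e-01] [299.9 139.4] 89.9 zmax 20.0
big 370 mean [554.7 311.1 147.9] rect [559.1 315.2] [61.7 25.5] 28.7 zmax 160.6
small 222 mean [341.4 143.8  43.1] rect [341.7 144.2] [41.3 35.1] 38.0 zmax 76.8
```

```bash
python3 - <<'E'
from h import *
o=bot.get_obs(); Rt=R.from_euler('xyz',o['tcp_rot']).as_matrix(); print(Rt.round(3))
m=bot.camera_model('wrist'); C=R.from_euler('xyz',m['rotation']).as_matrix()
print('cam in tool', (Rt.T@(np.array(m['position'])-o['tool_pos'])).round(1)); print((Rt.T@C).round(3))
a=cv2.imread('pics/wrist0.png')
E
```

```text
[[ 0.     0.248  0.969]
 [ 0.     0.969 -0.248]
 [-1.     0.     0.   ]]
cam in tool [-157.9   -0.2  -74.6]
[[-0.001 -0.28   0.96 ]
 [ 1.    -0.001  0.001]
 [ 0.     0.96   0.28 ]]
```

View pics/wrist0.png

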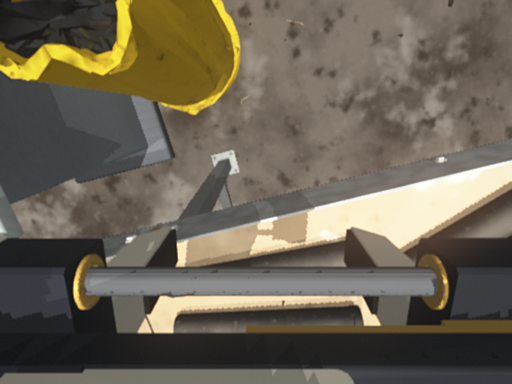

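```bash
python3 - <<'E'
from h import *
z=np.load('/tmp/top.npz');m=dict(position=z['pos'],rotation=z['rot'],fx=z['k'][0],fy=z['k'][1],cx=z['k'][2],cy=z['k'][3])
P=cloud(m,z['d'])
for u in [264,300,341]:
    print(u,[tuple(P[v,u].round().astype(int)) for v in range(140,180,3)])
E
python3 -m handwheel '[[[0,0,0,-0.125],[0,0,0,-0.125],[0,-3.4,2.2,0],[0,-3.4,2.2,0],[0,-3.4,2.2,0],[0,-3.4,2.2,0],[0,-3.4,2.2,0],[0,-3.4,2.2,0]]]' 0.5
python3 -m handwheel '[[[0,-3.4,2.2,0],[0,-3.4,2.2,0],[0,-3.4,2.2,0],[0,-3.4,2.2,0],[0,-3.4,2.2,0],[0,-3.4,2.2,0],[0,-3.4,2.2,0],[0,-3.4,2.2,0]]]'
```

```text
264 [(np.int64(615), np.int64(98), np.int64(-1)), (np.int64(593), np.int64(98), np.int64(45)), (np.int64(583), np.int64(98), np.int64(49)), (np.int64(575), np.int64(98), np.int64(48)), (np.int64(567), np.int64(98), np.int64(47)), (np.int64(559), np.int64(99), np.int64(48)), (np.int64(551), np.int64(99), np.int64(46)), (np.int64(535), np.int64(99), np.int64(80)), (np.int64(511), np.int64(100), np.int64(143)), (np.int64(504), np.int64(100), np.int64(142)), (np.int64(504), np.int64(99), np.int64(114)), (np.int64(504), np.int64(99), np.int64(81)), (np.int64(496), np.int64(99), np.int64(80)), (np.int64(488), np.int64(99), np.int64(84))]
300 [(np.int64(614), np.int64(-2), np.int64(1)), (np.int64(590), np.int64(4), np.int64(50)), (np.int64(582), np.int64(5), np.int64(51)), (np.int64(576), np.int64(4), np.int64(42)), (np.int64(569), np.int64(3), np.int64(37)), (np.int64(569), np.int64(0), np.int64(10)), (np.int64(560), np.int64(1), np.int64(12)), (np.int64(552), np.int64(1), np.int64(12)), (np.int64(543), np.int64(1), np.int64(11)), (np.int64(535), np.int64(2), np.int64(12)), (np.int64(515),
[... 362 characters left out ...]
4(576), np.int64(-111), np.int64(11)), (np.int64(567), np.int64(-110), np.int64(12)), (np.int64(534), np.int64(-87), np.int64(106)), (np.int64(526), np.int64(-87), np.int64(107)), (np.int64(520), np.int64(-87), np.int64(103)), (np.int64(511), np.int64(-86), np.int64(107)), (np.int64(505), np.int64(-87), np.int64(103)), (np.int64(497), np.int64(-86), np.int64(105)), (np.int64(491), np.int64(-87), np.int64(98)), (np.int64(490), np.int64(-94), np.int64(67))]
time: 2.37
tool_pos: [262.6, 302.9, 226.9]
tcp_rot: [0.656, 1.57, 0.656]
contact_force: [0.1, 1.1, 0.3]
grip_width: 46.8
time: 3.03
tool_pos: [438.6, 30.3, 227.0]
tcp_rot: [0.206, 1.57, 0.205]
contact_force: [0.3, 0.8, 0.0]
grip_width: 46.1
```

```bash

python3 -m handwheel '[[[0,-3,1,0],[0,-3,1,0],[0,-3,1,0],[0,-3,1,0],[0,0,0,0]]]' 0.5
python3 - <<'E'
from h import *
p,d,m=cap('wrist','w1.png')
o=bot.get_obs();print(o['tool_pos'].round(1),R.from_euler('xyz',o['tcp_rot']).as_matrix().round(3).tolist())
P=cloud(m,d).reshape(-1,3)
def blob(name,x0,x1,y0,y1,z0,z1):
    M=(P[:,0]>x0)&(P[:,0]<x1)&(P[:,1]>y0)&(P[:,1]<y1)&(P[:,2]>z0)&(P[:,2]<z1)
    q=P[M]
    if len(q)<4: print(name,len(q));return
    r=cv2.minAreaRect(q[:,:2].astype(np.float32)); print(name,len(q),q.mean(0).round(1),'rect',np.round(r[0],1),np.round(r[1],1),round(r[2],1),'z',np.percentile(q[:,2],[2,50,98]).round(1))
blob('knobtop',470,560,-140,-40,98,125)
blob('knobdisc',470,560,-140,-40,66,84)
blob('cart',480,560,60,140,130,170)
for x in bot.spot_point('wrist','knob_grip')[:3]:
    u,v=x['point'];print(x['conf'],u,v,world(m,u,v,d[int(v),int(u)]).round(1))
E
```

```text
time: 3.45
tool_pos: [479.3, -92.4, 226.5]
tcp_rot: [-1.013, 1.568, -1.018]
contact_force: [-0.2, 0.5, -0.5]
grip_width: 45.4
[478.3 -90.  226.4] [[0.0, 0.005, 1.0], [-0.0, 1.0, -0.005], [-1.0, -0.0, 0.0]]
knobtop 707 [511.9 -93.6 105.1] rect [513.4 -93.8] [13.5 47.2] 90.0 z [101.5 105.4 106.9]
knobdisc 1153 [510.6 -93.6  75.3] rect [512.7 -93.9] [48.8 47.8] 85.4 z [68.5 75.6 77.4]
cart 1202 [509.1  92.5 139.3] rect [510.4  94.5] [16.9 43.5] 1.5 z [130.7 141.  143. ]
0.55 258.6 217.9 [510.  -95.  107.4]
```

View pics/w1.png

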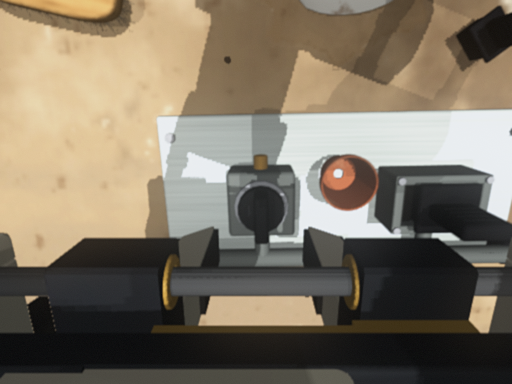

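```bash

python3 -m handwheel '[[[0,0,3.4,0],[0,0,0,0],[0,0,0,0]]]' 0.5
python3 - <<'E'
from h import *
for i in range(2):
  p,d,m=cap('wrist','w2%d.png'%i)
  o=bot.get_obs();print(o['tool_pos'].round(1),m['cx'],m['fx'],m['position'])
  P=cloud(m,d).reshape(-1,3)
  M=(abs(P[:,0]-515)<45)&(abs(P[:,1]+90)<50)&(P[:,2]>98)&(P[:,2]<125)
  q=P[M]; print(cv2.minAreaRect(q[:,:2].astype(np.float32)))
E
```

```text
time: 3.8
tool_pos: [512.1, -86.4, 226.3]
tcp_rot: [2.429, 1.57, 2.43]
contact_force: [0.2, 0.1, 0.5]
grip_width: 46.0
[511.4 -86.4 226.5] 260.60260433190194 316.0026734549148 [437.53298496 -87.09497595 384.24448868]
((514.4231567382812, -94.0400390625), (48.89992141723633, 13.681535720825195), 0.01052050944417715)
[511.1 -86.6 226.6] 260.60260433190194 316.0026734549148 [436.8993506  -87.09025201 384.42617237]
((513.5293579101562, -94.03022003173828), (47.076499938964844, 13.631540298461914), 0.006597013678401709)
```

View pics/w21.png

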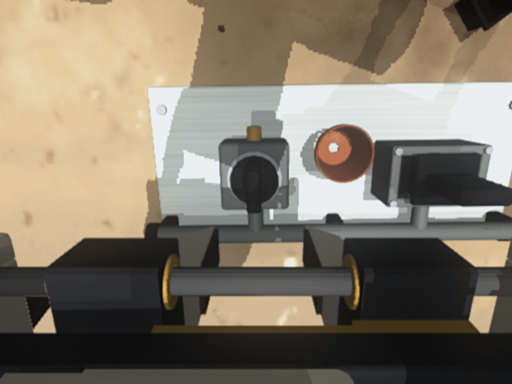

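```bash

python3 -m handwheel '[[[3,-0.3,0.1,0],[3,-0.3,0.1,0],[3,0,0,0],[2,0,0,0],[1,0,0,0],[0,0,0,0],[0,0,0,0]]]' 0.5
python3 - <<'E'
from h import *
p,d,m=cap('wrist','w3.png')
o=bot.get_obs();print(o['tool_pos'].round(1))
P=cloud(m,d).reshape(-1,3)
M=(abs(P[:,0]-515)<45)&(abs(P[:,1]+90)<50)&(P[:,2]>96)&(P[:,2]<125)
q=P[M]; print(len(q),cv2.minAreaRect(q[:,:2].astype(np.float32)))
cap('side','s3.png')
a=cv2.imread('pics/s3.png');cv2.imwrite('pics/s3c.png',cv2.resize(a[60:260,130:380],None,fx=3,fy=3))
E
```

```text
time: 4.48
tool_pos: [513.9, -93.5, 107.5]
tcp_rot: [-0.215, 1.57, -0.215]
contact_force: [-0.1, 0.6, 1.1]
grip_width: 45.7
[514.5 -93.7 108.1]
2743 ((509.5648498535156, -92.04484558105469), (40.50082015991211, 75.04849243164062), 17.84886932373047)
```

View pics/s3c.png

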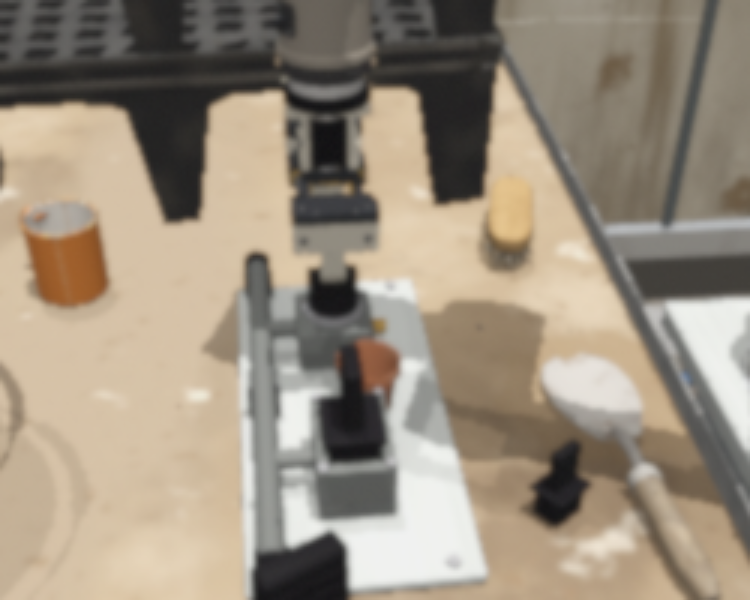

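View pics/w3.png

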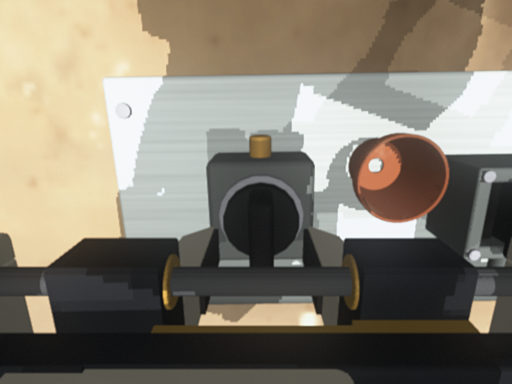

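```bash

python3 -m handwheel '[[[1.2,0,0,0],[1.2,0,0,0],[0,0,0,0],[0,0,0,0]]]' 0.5
python3 -m handwheel '[[[0,0,0,0],[0,0,0,0],[0,0,0,0],[0,0,0,0],[0,0,0,0],[0,0,0,0]]]' 0
python3 -c "
from h import *
print(bot.get_obs()['moment'],bot.get_obs()['tool_pos'])"
```

```text
time: 4.92
tool_pos: [514.1, -93.8, 83.6]
tcp_rot: [-0.215, 1.57, -0.215]
contact_force: [-0.7, -1.4, 0.5]
grip_width: 45.6
time: 5.42
tool_pos: [514.0, -93.3, 83.0]
tcp_rot: [0.99, 1.57, 0.989]
contact_force: [-0.7, 0.7, 2.1]
grip_width: 13.8
[0.08084707 0.03439645 0.00788118] [513.96094032 -93.31740669  82.95394894]
```

```bash

python3 -m handwheel '[[[0,0,0,0.1],[0,0,0,0.1],[0,0,0,0.1],[0,0,0,0.1],[0,0,0,0.1],[0,0,0,0],[0,0,0,0]]]'
python3 -c "
from h import *
o=bot.get_obs();T=R.from_euler('xyz',o['tcp_rot']).as_matrix();print(o['moment'],T[:,1], np.arctan2(-T[0,1],T[1,1]))"
python3 -m handwheel '[[[0,0,0,0.1],[0,0,0,0.1],[0,0,0,0.1],[0,0,0,0.1],[0,0,0,0.1],[0,0,0,0.06],[0,0,0,0],[0,0,0,0]]]'
python3 -c "
from h import *
o=bot.get_obs();T=R.from_euler('xyz',o['tcp_rot']).as_matrix();print(o['moment'],T[:,1], np.arctan2(-T[0,1],T[1,1]))"
```

```text
time: 6.0
tool_pos: [513.9, -93.5, 83.0]
tcp_rot: [1.15, 1.57, 0.652]
contact_force: [-0.1, 1.5, 4.1]
grip_width: 13.8
[0.31143655 0.06274886 0.07496227] [4.77449238e-01 8.78659227e-01 4.33979197e-04] -0.49774945030546003
time: 6.67
tool_pos: [513.8, -93.7, 82.9]
tcp_rot: [1.437, 1.571, 0.38]
contact_force: [-1.0, 1.7, 5.7]
grip_width: 14.0
[0.2854605  0.25592038 0.06705238] [8.70743608e-01 4.91737271e-01 1.58294220e-04] -1.056712530713616
```

```bash
cat > s.py <<'E'
from h import *
o=bot.get_obs();T=R.from_euler('xyz',o['tcp_rot']).as_matrix();print('M',o['moment'].round(3),'F',o['contact_force'].round(1),'yaw',np.arctan2(-T[0,1],T[1,1]).round(4),'w',o['grip_width'],'t',o['time'],'p',o['tool_pos'].round(1))
E
python3 -m handwheel '[[[0,0,0,0.04],[0,0,0,0],[0,0,0,0]]]';python3 s.py
python3 -m handwheel '[[[0,0,0,0.04],[0,0,0,0],[0,0,0,0]]]';python3 s.py
```

```text
time: 6.92
tool_pos: [513.8, -93.7, 83.0]
tcp_rot: [0.829, 1.571, -0.267]
contact_force: [-1.6, 0.7, 5.5]
grip_width: 14.2
M [0.251 0.235 0.235] F [-1.6  0.7  5.5] yaw -1.0969 w 14.171994877256052 t 6.9167 p [513.8 -93.7  83. ]
time: 7.17
tool_pos: [513.8, -93.7, 82.9]
tcp_rot: [-0.3, 1.571, -1.435]
contact_force: [-1.3, 2.8, 5.0]
grip_width: 14.2
M [0.245 0.212 0.547] F [-1.3  2.8  5. ] yaw -1.1358 w 14.22755257798058 t 7.1667 p [513.8 -93.7  82.9]
```

The moment jumped from 0.07 to 0.55 N m between yaw 1.06 and 1.14, so the knob is on its stop. Releasing.

```bash

python3 -m handwheel '[[[0,0,0,0],[0,0,0,0],[0,0,0,0],[0,0,0,0],[0,0,0,0],[0,0,0,0]]]' 0.75;python3 s.py
python3 -m handwheel '[[[-2,0,0,0],[-4,0,0,0],[-4,0,0,0],[-4,0,0,0],[0,0,0,0],[0,0,0,0]]]'
python3 s.py
python3 - <<'E'
from h import *
p,d,m=cap('wrist','w4.png');P=cloud(m,d).reshape(-1,3)
M=(abs(P[:,0]-513)<40)&(abs(P[:,1]+94)<40)&(P[:,2]>98)&(P[:,2]<115)
q=P[M]; print(len(q),cv2.minAreaRect(q[:,:2].astype(np.float32)))
p,d,m=cap('top','t4.png')
cv2.imwrite('pics/t4c.png',cv2.resize(p[120:220,230:380,::-1],None,fx=5,fy=5))
E
```

```text
time: 7.67
tool_pos: [513.7, -93.8, 82.5]
tcp_rot: [-1.932, 1.57, -3.072]
contact_force: [-0.4, -0.3, -0.2]
grip_width: 49.2
M [-0.066 -0.001 -0.   ] F [-0.4 -0.3 -0.2] yaw -1.1404 w 49.21594958216356 t 7.6667 p [513.7 -93.8  82.5]
time: 8.17
tool_pos: [515.1, -94.4, 225.1]
tcp_rot: [0.762, 1.565, -0.379]
contact_force: [0.1, -0.0, -1.0]
grip_width: 68.5
M [-0.035  0.022  0.033] F [ 0.1 -0.  -1. ] yaw -1.1408 w 68.47573389555077 t 8.1667 p [515.1 -94.4 225.1]
816 ((514.1831665039062, -93.134033203125), (47.77687072753906, 14.316137313842773), 0.7081582546234131)
```

View pics/w4.png

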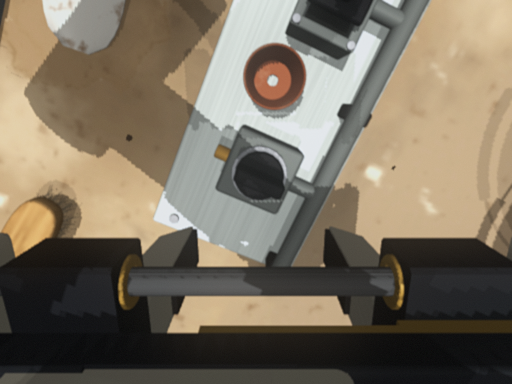

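Knob is back at rest (0.7°) and the pot is untouched. On to the filter.

```bash

python3 -m handwheel '[[[0,0,0,0.12],[0,0,0,0.12],[0,0,0,0.12],[0,0,0,0.07],[0,0,0,0]]]' 0.6
python3 -m handwheel '[[[0,0,-3.8,0],[0,0,-3.8,0],[0,0,-3.8,0],[0,0,-3.8,0],[0,0,-3.5,0],[0,0,0,0],[0,0,0,0]]]' 
python3 s.py
python3 - <<'E'
from h import *
p,d,m=cap('wrist','w5.png');P=cloud(m,d).reshape(-1,3)
def b(n,z0,z1,dx=40,dy=60):
    M=(abs(P[:,0]-513)<dx)&(abs(P[:,1]-96)<dy)&(P[:,2]>z0)&(P[:,2]<z1)
    q=P[M]; print(n,len(q),cv2.minAreaRect(q[:,:2].astype(np.float32)),np.median(q[:,2]))
b('top',135,150);b('collar',78,90);b('rim',60,72)
E
```

```text
time: 8.68
tool_pos: [512.9, -93.6, 220.7]
tcp_rot: [-1.875, 1.567, 2.834]
contact_force: [-0.0, 0.0, -0.5]
grip_width: 55.2
time: 9.27
tool_pos: [513.0, 94.8, 221.4]
tcp_rot: [-1.462, 1.568, -3.027]
contact_force: [0.6, 0.0, 0.0]
grip_width: 54.7
M [-0.072  0.065 -0.023] F [0.6 0.  0. ] yaw -1.5649 w 54.66449538316205 t 9.2667 p [513.   94.8 221.4]
top 1045 ((511.649658203125, 97.19140625), (16.000978469848633, 43.385658264160156), 0.8425299525260925) 141.28366240604913
collar 2296 ((511.53509521484375, 97.6016845703125), (52.91111755371094, 60.90163803100586), 0.39746472239494324) 81.583257793678
rim 2032 ((511.5865478515625, 97.19559478759766), (65.08528137207031, 99.4615478515625), 0.9133115410804749) 67.62091434826547
```

View pics/w5.png

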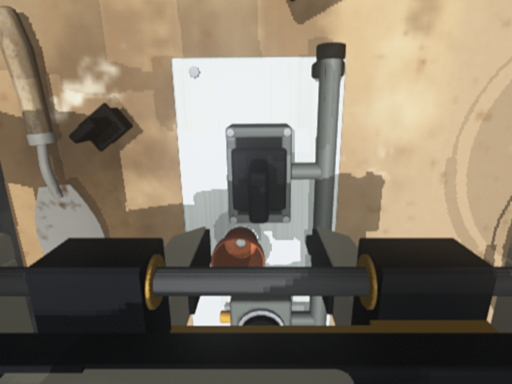

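```bash

python3 -m handwheel '[[[3.5,-0.15,-0.25,0],[3.5,0,0,0],[3,0,0,0],[1.3,0,0,0],[1,0,0,0],[0,0,0,0],[0,0,0,0]]]' 0.6
python3 s.py
python3 -m handwheel '[[[0,0,0,0],[0,0,0,0],[0,0,0,0],[0,0,0,0],[0,0,0,0],[0,0,0,0]]]' 0
python3 s.py
```

```text
time: 9.9
tool_pos: [512.6, 94.9, 99.8]
tcp_rot: [-1.352, 1.571, -2.924]
contact_force: [0.1, 0.2, 0.6]
grip_width: 55.2
M [-0.112  0.076 -0.042] F [0.1 0.2 0.6] yaw -1.5716 w 55.1919629587121 t 9.9 p [512.6  94.9  99.8]
time: 10.4
tool_pos: [512.4, 95.9, 100.0]
tcp_rot: [1.743, 1.57, 0.172]
contact_force: [-0.2, 0.8, -0.4]
grip_width: 19.7
M [-0.146  0.027  0.013] F [-0.2  0.8 -0.4] yaw -1.5706 w 19.731664553683245 t 10.4 p [512.4  95.9 100. ]
```

```bash

python3 -m handwheel '[[[0,0,0,0],[0,0,0,0],[0,0,0,0],[0,0,0,0]]]' 0
python3 s.py
python3 -m handwheel '[[[-0.1,0,-0.25,0],[-0.1,0,-0.25,0],[0,0,0,0],[0,0,0,0]]]'
python3 s.py
python3 -m handwheel '[[[-0.05,0,-0.25,0],[-0.05,0,-0.25,0],[0,0,0,0],[0,0,0,0]]]'
python3 s.py
python3 - <<'E'
from h import *
p,d,m=cap('wrist','w6.png')
p,d,m=cap('side'); cv2.imwrite('pics/s6.png',cv2.resize(p[120:260,180:330,::-1],None,fx=4,fy=4))
E
```

```text
time: 10.73
tool_pos: [511.0, 95.9, 99.8]
tcp_rot: [-1.481, 1.568, -3.051]
contact_force: [-5.4, 0.2, 4.6]
grip_width: 15.9
M [-0.09   0.879  0.269] F [-5.4  0.2  4.6] yaw -1.5697 w 15.851002788053021 t 10.7333 p [511.   95.9  99.8]
time: 11.07
tool_pos: [511.0, 98.6, 100.5]
tcp_rot: [-0.748, 1.565, -2.317]
contact_force: [-0.9, -9.9, -4.6]
grip_width: 15.9
M [-2.187  0.352  0.316] F [-0.9 -9.9 -4.6] yaw -1.5691 w 15.869728161592533 t 11.0667 p [511.   98.6 100.5]
time: 11.4
tool_pos: [510.9, 102.8, 101.4]
tcp_rot: [-0.665, 1.564, -2.234]
contact_force: [-2.1, -14.8, -5.5]
grip_width: 16.1
M [-2.798  0.365  0.337] F [ -2.1 -14.8  -5.5] yaw -1.5692 w 16.126401662974573 t 11.4 p [510.9 102.8 101.4]
```

View pics/w6.png

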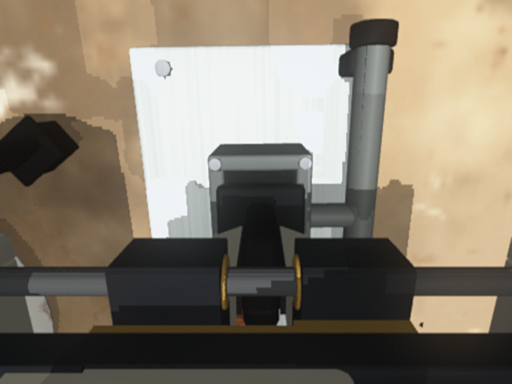

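View pics/s6.png

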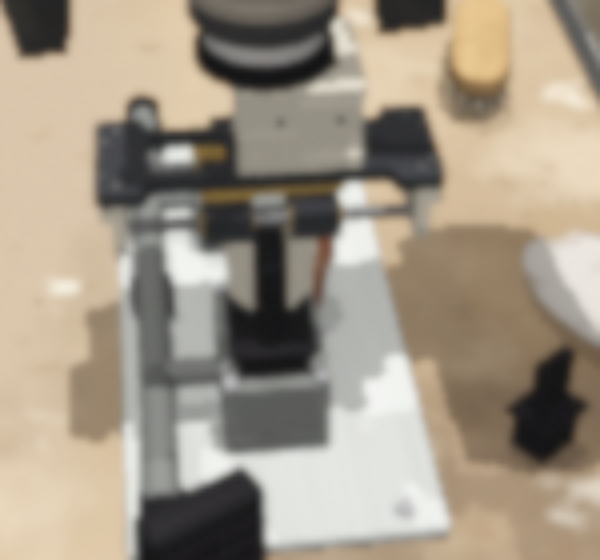

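```bash
cat > tilt.py <<'E'
from h import *
exec(open('s.py').read().split('\n',1)[1])
X,Y,Z=o['tool_pos']
for c in ['side','wrist']:
    p,d,m=cap(c);P=cloud(m,d).reshape(-1,3)
    M=(abs(P[:,0]-X)<7)&(P[:,1]>Y+8)&(P[:,1]<Y+55)&(P[:,2]>Z-12)&(P[:,2]<Z+38)
    q=P[M]
    if len(q)>12:
        k=np.polyfit(q[:,2],q[:,1],1)
        for _ in range(4):
            r=q[:,1]-np.polyval(k,q[:,2]);s=abs(r)<max(2*np.median(abs(r)),1.5);k=np.polyfit(q[s,2],q[s,1],1)
        print(c,'plate face lean deg(left+)',np.degrees(np.arctan(k[0])).round(1),s.sum(),'zr',q[s,2].min().round(),q[s,2].max().round(),'y at z',np.polyval(k,Z+19).round(1))
    # collar top left strip
    M=(abs(P[:,0]-X)<24)&(P[:,1]>Y-5)&(P[:,1]<Y+50)&(P[:,2]>72)&(P[:,2]<Z+8)
    q=P[M]
    if len(q)>20: print(c,'collar region y',np.percentile(q[:,1],[2,50,98]).round(1),'z',np.percentile(q[:,2],[2,50,98]).round(1))
E
python3 tilt.py
```

```text
M [-2.698  0.471  0.366] F [ -0.9 -13.9  -4.7] yaw -1.5693 w 15.75892500341649 t 11.5 p [510.9 102.8 101.4]
side plate face lean deg(left+) 3.5 80 zr 91.0 139.0 y at z 125.1
side collar region y [ 98.8 122.2 132.1] z [ 74.2  81.4 109.1]
wrist plate face lean deg(left+) 3.3 894 zr 90.0 139.0 y at z 123.7
wrist collar region y [104.9 121.4 130.4] z [ 78.   82.1 108. ]
```

```bash

python3 -m handwheel '[[[-0.1,0,-0.3,0],[-0.1,0,-0.3,0],[-0.1,0,-0.3,0],[0,0,0,0],[0,0,0,0]]]'
python3 tilt.py
```

```text
time: 12.02
tool_pos: [510.8, 111.5, 103.6]
tcp_rot: [-0.718, 1.563, -2.288]
contact_force: [0.1, -14.2, -11.6]
grip_width: 15.6
M [-2.745 -0.016  0.265] F [  0.1 -14.2 -11.6] yaw -1.5695 w 15.636218575225218 t 12.0167 p [510.8 111.5 103.6]
side plate face lean deg(left+) 7.9 74 zr 92.0 141.0 y at z 131.4
side collar region y [107.4 126.2 135.3] z [ 75.2  82.5 110.7]
wrist plate face lean deg(left+) 7.4 784 zr 92.0 142.0 y at z 130.0
wrist collar region y [112.8 125.2 132.7] z [ 77.7  82.1 110.4]
```

```bash

python3 -m handwheel '[[[-0.1,0,-0.25,0],[-0.1,0,-0.25,0],[0,0,0,0],[0,0,0,0]]]'
python3 tilt.py
```

```text
time: 12.45
tool_pos: [510.7, 116.3, 104.6]
tcp_rot: [-0.765, 1.562, -2.334]
contact_force: [2.6, -15.3, -18.7]
grip_width: 15.9
M [-2.801 -0.507  0.224] F [  2.6 -15.3 -18.7] yaw -1.5697 w 15.893172166251444 t 12.45 p [510.7 116.3 104.6]
side plate face lean deg(left+) 9.7 75 zr 93.0 142.0 y at z 134.9
side collar region y [112.6 128.7 136.1] z [ 73.6  82.2 111.5]
wrist plate face lean deg(left+) 6.2 993 zr 93.0 143.0 y at z 132.6
wrist collar region y [117.  127.4 134. ] z [ 77.   82.  111.6]
```

```bash

python3 -m handwheel '[[[-0.1,0,-0.2,0],[0,0,0,0],[0,0,0,0]]]'
python3 tilt.py
python3 -m handwheel '[[[-0.12,0,0.35,0],[-0.12,0,0.35,0],[-0.12,0,0.35,0],[0,0,0,0],[0,0,0,0]]]'
python3 tilt.py
```

```text
time: 12.8
tool_pos: [510.6, 118.1, 105.1]
tcp_rot: [-0.787, 1.562, -2.357]
contact_force: [4.1, -15.4, -23.5]
grip_width: 15.8
M [-2.875 -0.776  0.224] F [  4.1 -15.4 -23.5] yaw -1.5698 w 15.843252810008298 t 12.8 p [510.6 118.1 105.1]
side plate face lean deg(left+) 10.9 72 zr 93.0 141.0 y at z 136.3
side collar region y [115.3 130.  136.5] z [ 74.2  81.9 111.8]
wrist plate face lean deg(left+) 5.3 1079 zr 93.0 143.0 y at z 133.6
wrist collar region y [118.6 128.7 134.5] z [ 77.4  81.8 111.9]
time: 13.32
tool_pos: [510.5, 110.7, 110.0]
tcp_rot: [-1.361, 1.566, -2.932]
contact_force: [2.1, -3.0, -28.1]
grip_width: 15.9
M [-0.305 -0.499  0.27 ] F [  2.1  -3.  -28.1] yaw -1.5706 w 15.931243185345737 t 13.3167 p [510.5 110.7 110. ]
side plate face lean deg(left+) 6.5 76 zr 98.0 145.0 y at z 129.3
side collar region y [106.3 125.  134. ] z [ 78.4  86.6 116.6]
wrist plate face lean deg(left+) 2.4 1153 zr 98.0 148.0 y at z 127.1
wrist collar region y [111.4 124.  131.6] z [ 81.9  86.7 116.8]
```

```bash

python3 -m handwheel '[[[-0.03,0,0.35,0],[-0.03,0,0.35,0],[-0.03,0,0.35,0],[-0.03,0,0.35,0],[0,0,0,0],[0,0,0,0]]]'
python3 tilt.py
python3 -m handwheel '[[[-0.03,0,0.35,0],[-0.03,0,0.35,0],[-0.03,0,0.35,0],[0,0,0,0],[0,0,0,0]]]'
python3 tilt.py
```

```text
time: 13.92
tool_pos: [511.0, 99.3, 114.3]
tcp_rot: [-2.595, 1.567, 2.117]
contact_force: [-3.7, 8.6, -7.0]
grip_width: 15.9
M [1.629 0.988 0.221] F [-3.7  8.6 -7. ] yaw -1.5709 w 15.903964946926557 t 13.9167 p [511.   99.3 114.3]
side plate face lean deg(left+) 0.2 95 zr 103.0 150.0 y at z 119.6
side collar region y [ 95.3 119.4 129. ] z [ 73.2  91.  120.4]
wrist plate face lean deg(left+) -0.9 1148 zr 102.0 152.0 y at z 118.1
wrist collar region y [100.3 117.7 127.1] z [ 88.6  92.  121.1]
time: 14.43
tool_pos: [511.1, 89.6, 116.4]
tcp_rot: [-2.966, 1.566, 1.747]
contact_force: [-6.0, 11.2, 1.1]
grip_width: 15.9
M [2.106 1.562 0.161] F [-6.  11.2  1.1] yaw -1.5709 w 15.894681995190494 t 14.4333 p [511.1  89.6 116.4]
side plate face lean deg(left+) -3.8 89 zr 104.0 154.0 y at z 111.9
side collar region y [ 87.1 114.6 125.4] z [ 73.9  94.2 123. ]
wrist plate face lean deg(left+) -5.0 1271 zr 104.0 154.0 y at z 110.7
wrist collar region y [ 90.9 112.1 123.4] z [ 92.9  95.6 123. ]
```

```bash

python3 -m handwheel '[[[-0.05,0,0.35,0],[-0.05,0,0.35,0],[-0.05,0,0.35,0],[-0.05,0,0.35,0],[0,0,0,0],[0,0,0,0]]]'
python3 tilt.py
python3 - <<'E'
from h import *
p,d,m=cap('side'); cv2.imwrite('pics/s7.png',cv2.resize(p[120:260,180:330,::-1],None,fx=4,fy=4))
E
```

```text
time: 15.03
tool_pos: [511.2, 76.2, 118.0]
tcp_rot: [-2.973, 1.565, 1.74]
contact_force: [-4.3, 14.6, -2.9]
grip_width: 15.6
M [2.621 1.205 0.175] F [-4.3 14.6 -2.9] yaw -1.5708 w 15.619401888098299 t 15.0333 p [511.2  76.2 118. ]
side plate face lean deg(left+) -13.6 92 zr 106.0 155.0 y at z 101.8
side collar region y [ 74.6 111.4 119.8] z [ 73.   97.2 124.1]
wrist plate face lean deg(left+) -11.4 1487 zr 106.0 156.0 y at z 100.8
wrist collar region y [ 77.6 105.  117.9] z [ 74.4  99.9 124.2]
```

View pics/s7.png

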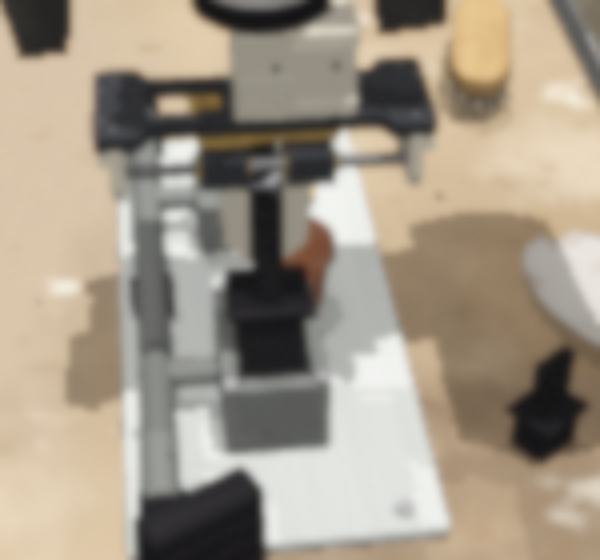

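```bash

python3 -m handwheel '[[[-0.12,0,-0.35,0],[-0.12,0,-0.35,0],[-0.12,0,-0.35,0],[-0.06,0,-0.35,0],[0,0,0,0],[0,0,0,0]]]'
python3 tilt.py
python3 -m handwheel '[[[-0.06,0,-0.35,0],[-0.06,0,-0.35,0],[-0.03,0,-0.35,0],[0,0,0,0],[0,0,0,0]]]'
python3 tilt.py
```

```text
time: 15.68
tool_pos: [511.4, 85.7, 121.6]
tcp_rot: [-0.617, 1.568, -2.187]
contact_force: [-5.3, -4.8, -4.3]
grip_width: 15.7
M [-1.258  1.438  0.25 ] F [-5.3 -4.8 -4.3] yaw -1.5699 w 15.74388254674705 t 15.6833 p [511.4  85.7 121.6]
side plate face lean deg(left+) -6.8 98 zr 110.0 159.0 y at z 110.2
side collar region y [ 82.7 115.1 125.1] z [ 73.5  99.  128.2]
wrist plate face lean deg(left+) -6.9 1352 zr 110.0 160.0 y at z 109.0
wrist collar region y [ 86.8 111.2 123. ] z [ 75.2 101.  128. ]
time: 16.2
tool_pos: [511.6, 95.3, 123.8]
tcp_rot: [-0.245, 1.567, -1.815]
contact_force: [-7.4, -9.4, 1.9]
grip_width: 15.8
M [-1.949  1.787  0.266] F [-7.4 -9.4  1.9] yaw -1.5699 w 15.764753991905598 t 16.2 p [511.6  95.3 123.8]
side plate face lean deg(left+) -1.4 94 zr 112.0 161.0 y at z 118.6
side collar region y [ 92.6 119.9 129.5] z [ 73.8  99.9 130.3]
wrist plate face lean deg(left+) -3.3 1323 zr 112.0 162.0 y at z 116.5
wrist collar region y [ 96.1 116.9 127.2] z [ 97.8 101.3 130.6]
```

```bash

python3 -m handwheel '[[[-0.05,0,-0.35,0],[-0.05,0,-0.35,0],[-0.05,0,-0.35,0],[-0.05,0,-0.35,0],[0,0,0,0],[0,0,0,0]]]'
python3 tilt.py
python3 -m handwheel '[[[-0.05,0,-0.35,0],[-0.05,0,-0.3,0],[0,0,0,0],[0,0,0,0]]]'
python3 tilt.py
```

```text
time: 16.8
tool_pos: [512.7, 110.9, 126.1]
tcp_rot: [1.157, 1.569, -0.413]
contact_force: [-4.0, -3.4, 1.6]
grip_width: 15.8
M [-0.681  1.08   0.079] F [-4.  -3.4  1.6] yaw -1.5706 w 15.78100672042384 t 16.8 p [512.7 110.9 126.1]
side plate face lean deg(left+) 7.4 81 zr 115.0 160.0 y at z 132.1
side collar region y [107.8 124.8 133.7] z [ 73.7  99.6 133.1]
wrist plate face lean deg(left+) -1.4 1358 zr 114.0 163.0 y at z 128.8
wrist collar region y [111.  124.3 131.9] z [ 96.3 100.7 132.6]
time: 17.23
tool_pos: [512.6, 117.1, 126.6]
tcp_rot: [0.811, 1.569, -0.76]
contact_force: [-2.9, -4.5, -2.3]
grip_width: 15.8
M [-0.972  0.906  0.089] F [-2.9 -4.5 -2.3] yaw -1.5707 w 15.775201155806434 t 17.2333 p [512.6 117.1 126.6]
side plate face lean deg(left+) 11.6 77 zr 116.0 159.0 y at z 137.7
side collar region y [113.9 128.6 136.4] z [ 74.5  99.5 132.3]
wrist plate face lean deg(left+) -1.6 1350 zr 115.0 163.0 y at z 133.9
wrist collar region y [116.8 128.  134.5] z [ 95.1 100.2 133.3]
```

```bash

python3 -m handwheel '[[[0,0,0.35,0],[0,0,0.35,0],[0,0,0.35,0],[0,0,0,0],[0,0,0,0]]]'
python3 tilt.py
python3 -m handwheel '[[[0,0,0.35,0],[0,0,0.35,0],[0,0,0,0],[0,0,0,0]]]'
python3 tilt.py
```

```text
time: 17.75
tool_pos: [512.7, 106.9, 125.7]
tcp_rot: [1.33, 1.57, -0.241]
contact_force: [-3.2, -0.7, 0.1]
grip_width: 16.0
M [-0.285  0.675 -0.001] F [-3.2 -0.7  0.1] yaw -1.5713 w 15.995279864140663 t 17.75 p [512.7 106.9 125.7]
side plate face lean deg(left+) 12.4 73 zr 114.0 157.0 y at z 128.2
side collar region y [103.7 118.3 126.5] z [ 73.6  99.  132.5]
wrist plate face lean deg(left+) -1.9 1354 zr 114.0 163.0 y at z 123.7
wrist collar region y [106.6 117.8 124.3] z [ 94.4  99.2 132.3]
time: 18.18
tool_pos: [512.8, 102.1, 126.7]
tcp_rot: [2.562, 1.567, 0.991]
contact_force: [-5.6, 7.2, 10.7]
grip_width: 16.0
M [ 1.374  1.331 -0.042] F [-5.6  7.2 10.7] yaw -1.5712 w 16.043891886530126 t 18.1833 p [512.8 102.1 126.7]
side plate face lean deg(left+) 10.2 79 zr 115.0 161.0 y at z 123.6
side collar region y [ 99.  115.7 124.3] z [ 73.4 100.5 132.9]
wrist plate face lean deg(left+) -1.8 1368 zr 115.0 164.0 y at z 119.8
wrist collar region y [102.3 115.1 122.5] z [ 96.9 101.3 133.1]
```

```bash

python3 -m handwheel '[[[0,0,0.35,0],[0,0,0.35,0],[0,0,0,0],[0,0,0,0]]]'
python3 tilt.py
python3 -m handwheel '[[[0,0,0.35,0],[0,0,0.35,0],[0,0,0,0],[0,0,0,0]]]'
python3 tilt.py
python3 - <<'E'
from h import *
p,d,m=cap('side'); cv2.imwrite('pics/s8.png',cv2.resize(p[120:260,180:330,::-1],None,fx=4,fy=4))
E
```

```text
time: 18.62
tool_pos: [513.0, 95.5, 127.8]
tcp_rot: [2.451, 1.566, 0.88]
contact_force: [-7.1, 9.4, 18.2]
grip_width: 15.7
M [1.632 1.891 0.004] F [-7.1  9.4 18.2] yaw -1.5711 w 15.687562558251093 t 18.6167 p [513.   95.5 127.8]
side plate face lean deg(left+) 6.3 80 zr 116.0 163.0 y at z 117.7
side collar region y [ 92.6 113.2 122. ] z [ 73.5 102.7 134. ]
wrist plate face lean deg(left+) -1.6 1406 zr 116.0 166.0 y at z 114.7
wrist collar region y [ 96.5 111.5 119.9] z [ 99.6 104.  134.3]
time: 19.05
tool_pos: [513.1, 88.3, 128.4]
tcp_rot: [2.32, 1.565, 0.749]
contact_force: [-9.1, 8.6, 23.1]
grip_width: 15.5
M [ 1.533  2.184 -0.045] F [-9.1  8.6 23.1] yaw -1.571 w 15.478010885714907 t 19.05 p [513.1  88.3 128.4]
side plate face lean deg(left+) 1.7 93 zr 117.0 165.0 y at z 111.3
side collar region y [ 86.6 110.3 119.1] z [ 73.2 105.1 135.5]
wrist plate face lean deg(left+) 1.9 977 zr 117.0 166.0 y at z 110.1
wrist collar region y [ 89.7 107.7 116.9] z [103.5 106.6 135.1]
```

View pics/s8.png

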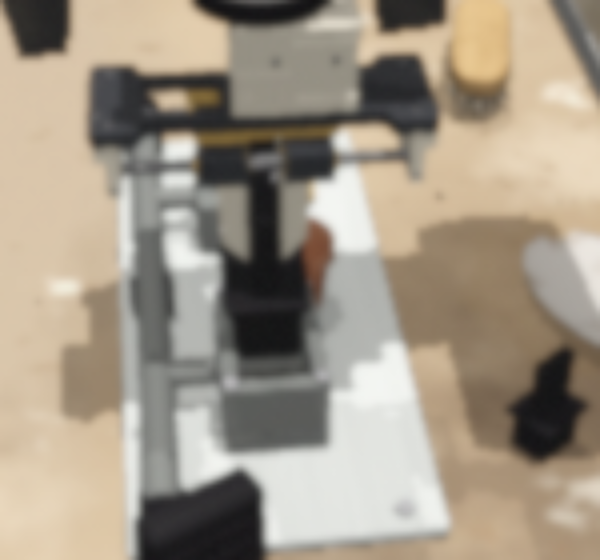

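```bash

python3 -m handwheel '[[[0,0,0.25,0],[0,0,0,0],[0,0,0,0]]]'
python3 tilt.py
python3 -m handwheel '[[[-0.4,0,0,0],[-0.4,0,0,0],[-0.4,0,0,0],[0,0,0,0],[0,0,0,0]]]'
python3 tilt.py
```

```text
time: 19.45
tool_pos: [513.1, 85.8, 128.6]
tcp_rot: [2.287, 1.565, 0.716]
contact_force: [-8.7, 8.6, 24.5]
grip_width: 15.8
M [ 1.535  2.219 -0.031] F [-8.7  8.6 24.5] yaw -1.571 w 15.82158469076848 t 19.45 p [513.1  85.8 128.6]
side plate face lean deg(left+) 1.2 87 zr 117.0 165.0 y at z 109.5
side collar region y [ 83.3 109.4 117.7] z [ 73.7 105.8 135.1]
wrist plate face lean deg(left+) 1.0 1003 zr 117.0 167.0 y at z 108.0
wrist collar region y [ 87.5 106.4 115.9] z [103.7 107.4 135.2]
time: 19.97
tool_pos: [512.9, 83.6, 137.4]
tcp_rot: [1.413, 1.57, -0.158]
contact_force: [-1.4, 0.8, 0.4]
grip_width: 16.0
M [ 0.04   0.322 -0.029] F [-1.4  0.8  0.4] yaw -1.5709 w 15.955243298692617 t 19.9667 p [512.9  83.6 137.4]
side plate face lean deg(left+) 0.5 85 zr 126.0 175.0 y at z 106.7
side collar region y [ 81.6 107.  115.2] z [ 73.2 114.  144. ]
wrist plate face lean deg(left+) 1.4 989 zr 125.0 175.0 y at z 105.7
wrist collar region y [ 85.3 104.2 113.4] z [ 76.7 116.  143.9]
```

```bash

python3 -m handwheel '[[[-1.5,0,0,0],[-1.5,0,0,0],[-0.8,0,-0.4,0],[0,0,-0.5,0],[0,-0.15,-0.45,0],[0,0,0,0],[0,0,0,0],[0,0,0,0]]]'
python3 tilt.py
python3 - <<'E'
from h import *
o=bot.get_obs();X,Y,Z=o['tool_pos']
for c in ['side','wrist','top']:
    p,d,m=cap(c,c+'9.png');P=cloud(m,d).reshape(-1,3)
    M=(abs(P[:,0]-X)<40)&(P[:,1]>Y-35)&(P[:,1]<Y+50)&(P[:,2]>Z-30)&(P[:,2]<Z-5)
    q=P[M]; print(c,'collar',len(q),np.percentile(q,[1,50,99],axis=0).round(1).tolist())
    M=(abs(P[:,0]-X)<19)&(P[:,1]>Y+15)&(P[:,1]<Y+50)&(P[:,2]>Z-66)&(P[:,2]<Z-25)
    q=P[M]
    if len(q)>20:
        k=np.polyfit(q[:,2],q[:,1],1);print(' foot face lean',np.degrees(np.arctan(k[0])).round(1),'zmin',q[:,2].min())
    print(bot.spot_point(c,'cartridge_center')[:2])
cv2.imwrite('pics/s9.png',cv2.resize(cv2.imread('pics/side9.png')[80:260,150:350],None,fx=3.2,fy=3.2))
E
```

```text
time: 20.73
tool_pos: [510.3, 97.4, 174.3]
tcp_rot: [-1.46, 1.569, -3.031]
contact_force: [0.4, 0.0, -2.2]
grip_width: 15.9
M [-0.085  0.031  0.016] F [ 0.4  0.  -2.2] yaw -1.5704 w 15.902926444287692 t 20.7333 p [510.3  97.4 174.3]
side plate face lean deg(left+) 2.2 97 zr 163.0 210.0 y at z 120.9
side collar region y [ 97.  120.8 128.9] z [105.  150.3 180.5]
wrist plate face lean deg(left+) 1.4 971 zr 162.0 212.0 y at z 119.4
wrist collar region y [ 98.9 118.2 127.1] z [110.1 153.1 180.6]
side collar 331 [[485.5, 73.2, 145.4], [514.0, 115.3, 152.5], [537.4, 129.7, 168.0]]
 foot face lean 8.4 zmin 108.63168747654072
[{'point': [316.4, 218.8], 'conf': 0.92}, {'point': [232.3, 269.4], 'conf': 0.88}]
wrist collar 3501 [[485.7, 96.8, 149.5], [511.4, 116.9, 153.4], [537.5, 127.1, 167.1]]
 foot face lean 11.1 zmin 109.16239969746673
[{'point': [76.8, 136.7], 'conf': 0.82}]Traceback (most recent call last):
  File "<stdin>", line 6, in <module>
    return _quantile_unchecked(
        a, q, axis, out, overwrite_input, method, keepdims, weights)
    return _ureduce(a,
                    func=_quantile_ureduce_func,
    ...<5 lines>...
                    overwrite_input=overwrite_input,
                    method=method)
    r = func(a, **kwargs)
    result = _quantile(arr,
                       quantiles=q,
    ...<2 lines>...
                       out=out,
                       weights=wgt)
    slices_having_nans = np.isnan(arr[-1, ...])
                                  ~~~^^^^^^^^^
IndexError: index -1 is out of bounds for axis 0 with size 0
```

View pics/wrist9.png

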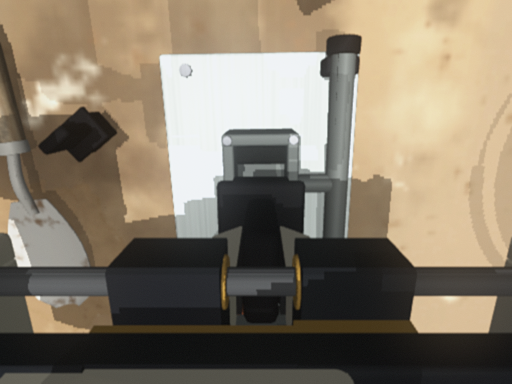

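```bash
cat > fin.py <<'E'
from h import *
o=bot.get_obs();X,Y,Z=o['tool_pos']
for c in ['side','wrist']:
    p,d,m=cap(c,c+'10.png');P=cloud(m,d).reshape(-1,3)
    def fit(n,dx,y0,y1,z0,z1):
        M=(abs(P[:,0]-X)<dx)&(P[:,1]>Y+y0)&(P[:,1]<Y+y1)&(P[:,2]>z0)&(P[:,2]<z1)
        q=P[M]
        if len(q)<30: return print(c,n,len(q))
        a=np.c_[q,np.ones(len(q))];A=np.c_[a[:,0],a[:,2],a[:,3]];s=np.ones(len(q),bool)
        for _ in range(6):
            k=np.linalg.lstsq(A[s],q[s,1],rcond=None)[0];r=abs(q[:,1]-A@k);s=r<max(2.5*np.median(r[s]),1)
        print(c,n,'lean',np.degrees(np.arctan(k[1])).round(2),'yaw',np.degrees(k[0]).round(1),s.sum(),'y mid',(k@[X,(z0+z1)/2,1]).round(1),'zmin',q[s,2].min().round(1))
    fit('plate',7,10,40,Z-12,Z+38); fit('foot',17,12,30,Z-68,Z-34)
    fit('housing',30,40,60,20,62)
E
python3 fin.py
python3 -c "
import cv2
cv2.imwrite('pics/s10.png',cv2.resize(cv2.imread('pics/side10.png')[80:260,150:350],None,fx=3.2,fy=3.2))"
```

```text
side plate lean 1.27 yaw 3.0 87 y mid 120.4 zmin 163.9
side foot lean 2.1 yaw 0.1 142 y mid 121.4 zmin 107.2
side housing lean 0.23 yaw 1.0 263 y mid 148.0 zmin 20.3
wrist plate lean 1.59 yaw 1.7 921 y mid 119.2 zmin 163.3
wrist foot lean 2.04 yaw 0.0 169 y mid 120.2 zmin 107.1
wrist housing lean -0.1 yaw 0.8 278 y mid 146.8 zmin 20.0
```

View pics/s10.png

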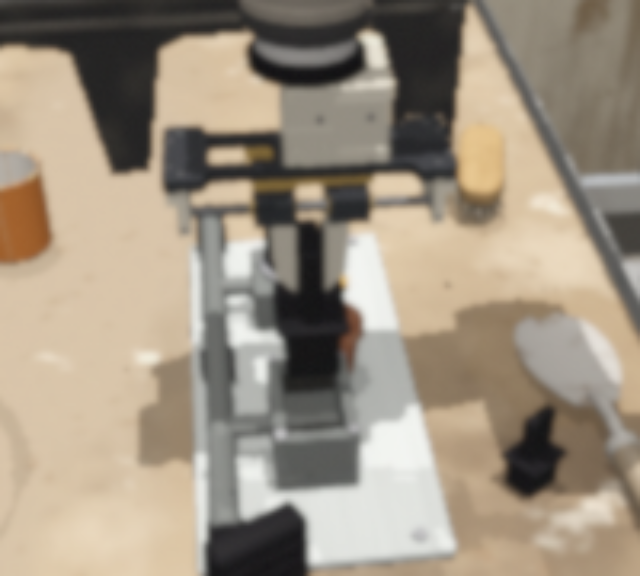

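```bash

python3 -m handwheel '[[[0,0,-0.1,0],[0,0,0,0],[0,0,0,0],[0,0,0,0],[0,0,0,0],[0,0,0,0],[0,0,0,0],[0,0,0,0]]]'
python3 s.py; python3 fin.py
python3 - <<'E'
from h import *
p,d,m=cap('top','t10.png');P=cloud(m,d).reshape(-1,3)
for n,c,z0,z1,r in [('pot',(491,2),60,72,45),('knob',(513,-92),98,112,40)]:
    q=P[(abs(P[:,0]-c[0])<r)&(abs(P[:,1]-c[1])<r)&(P[:,2]>z0)&(P[:,2]<z1)]
    if len(q)>5: print(n,len(q),cv2.minAreaRect(q[:,:2].astype(np.float32)))
z=np.load('/tmp/top.npz')
E
python3 -c "
import cv2
cv2.imwrite('pics/t10c.png',cv2.resize(cv2.imread('pics/t10.png')[90:290,120:400],None,fx=2.8,fy=2.8))"
```

```text
time: 21.85
tool_pos: [510.8, 98.3, 175.1]
tcp_rot: [2.54, 1.571, 0.969]
contact_force: [0.3, 0.7, -2.7]
grip_width: 15.4
M [-0.053  0.017 -0.051] F [ 0.3  0.7 -2.7] yaw -1.5708 w 15.433641355112263 t 21.85 p [510.8  98.3 175.1]
side plate lean 0.52 yaw 1.1 97 y mid 121.6 zmin 163.5
side foot lean 0.89 yaw -0.6 130 y mid 122.5 zmin 108.3
side housing lean -0.04 yaw 0.8 261 y mid 147.9 zmin 20.1
wrist plate lean 1.57 yaw 1.2 916 y mid 120.3 zmin 163.1
wrist foot lean 2.18 yaw -0.1 169 y mid 121.3 zmin 107.1
wrist housing lean -0.13 yaw 0.8 290 y mid 146.8 zmin 20.2
knob 118 ((513.7118530273438, -90.65142822265625), (46.19755935668945, 14.374150276184082), 0.6121519804000854)
```

View pics/t10c.png

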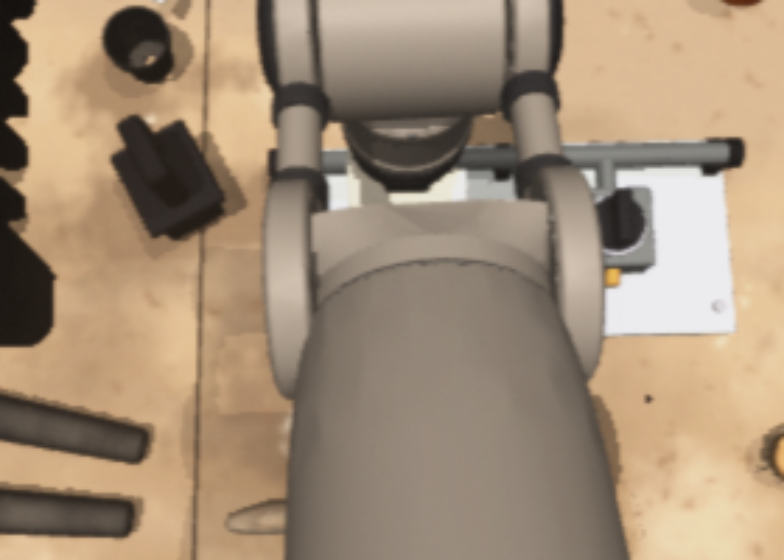

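The knob is at rest and the cartridge is held upright (lean 2° or less), centred above the socket, with its foot about 36 mm above the rim. The arm hides the pot from the top camera; the side view shows it still standing in place. Handing in.

```bash
python3 -c "
from h import *
print(bot.close_job())"
```

```text
the job is handed in; nothing more can be done
None
```

I vented the filter and worked the cartridge free. It was handed in at about 22 s, still gripped above its socket.

- **Knob:** I turned it clockwise until it met its stop, where the moment jumped from 0.07 to 0.55 N m at about 1.1 rad. When I let go it sprang back, and the last reading was about 0.6° from rest.
- **Rocking:** By the side camera I leaned the cartridge about 11° left, 13.6° right (11.4° by the wrist camera) and 11.6° left. I then pushed it upright in the socket and lifted it free. The highest force I read was about 28 N. The tool cannot tilt with these moves, so the plate pivoted in the pads.
- **Final pose:** The foot is about 36 mm above the rim and within roughly 1 mm of the socket centre sideways. Outside force is close to the cartridge's own weight. Lean is between 0.5° and 2.2° left.

**Checks that disagreed or could not be made:**
- The side and wrist cameras differ by about 1° on the final lean.
- The wrist camera's lean reading was unreliable during the left leans, so I used the side camera there.
- The top camera put the knob and filter about 2–3 mm off from the wrist camera. I went by the wrist camera, and the grips came out centred.
- At the end the arm hid the pot from the top camera. I saw it in place only in the wrist view after the knob was released and in the later side views, so I have no measured final position for it.

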